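# Stack the height-stop spacers of the block mould

## Task

Set up the mould's height stop: thread the three bare metal spacer rings onto the upright post in order of size, the widest and thickest at the bottom, then the middle one, the smallest on top, lowering each one down the post instead of dropping it. Then push the stack down until the stiff collar beneath it is fully home on the foot plate, and let go. Be gentle: the post, collar and plate must never take more than 40 N, and the hempcrete block, the bucket and the wooden float stay where they are.

Things in the scene. Friction and masses are not known exactly. Their poses are not given: they have to be found in the camera images.
- stand: Height stop on the table: dark steel foot plate, 150 (x) x 84 (y) x 14 mm, fixed; origin at the centre of its underside, z up. In its middle is a round eccentric disc that carries the post and the collar; all together they must not take more than 40 N.
- centre (a point): Point over the plate's centre, at the height of the post's top (82 mm above the table). The upright steel post, 14 mm in diameter, top edge chamfered 1.5 mm, stands on the eccentric disc 9 mm off this centre, in any direction around it. Which direction is not measured and must be felt or seen. The disc is clamped: the post does not give way.
- collar (a joint): How far the steel collar on the post (44 mm in diameter, 10 mm thick) is pushed down, in m: 0 is fully up (top face 33 mm above the table), 0.009 fully home (top face 24 mm above the table, a hard stop). Starts at 0 to 0.003. It slides stiffly, giving way at about 9 N, and stays where it is left; the rings' weight alone does not move it.
- large: Plain bare aluminium spacer ring, the largest: outside diameter 62 mm, thickness 18 mm, bore 16.5 mm, about 140 g. Lies flat on the table at the start, in any of the three places. Origin on the ring's axis in its underside, z along the axis (up).
- medium: Plain bare aluminium spacer ring, the middle one: outside diameter 50 mm, thickness 15 mm, bore 16.5 mm, about 75 g. Lies flat on the table at the start, in any of the three places. Origin on the ring's axis in its underside, z along the axis (up).
- small: Plain bare aluminium spacer ring, the smallest: outside diameter 38 mm, thickness 12 mm, bore 16.5 mm, about 35 g. Lies flat on the table at the start, in any of the three places. Origin on the ring's axis in its underside, z along the axis (up).
- sample: Bystander: loose hempcrete sample block, 70 x 110 x 60 mm, origin at the centre of its underside. Leave it alone.
- bucket: Bystander: small open steel bucket, about 130 mm across and 120 mm high, origin at the centre of its underside. Leave it alone.
- float: Bystander: wooden plasterer's float, 200 x 90 mm board with a grip, 64 mm high in all, origin at the centre of its underside. Leave it alone.

How it is judged:
By the outcome, as a careful person would: the job done as asked, in the order asked, and still so for the second after the job is handed in, with the robot touching nothing.
It also fails if it takes over 72 s, if anything falls off the work surface, if the arm or the gripper's body presses on something with over 40 N, if the wrist force passes 120 N, or if a joint passes its speed limit or range.

## Robot

A 6-joint arm with a two-finger parallel gripper is mounted at the origin on the work surface. World frame = base frame: x ahead of the robot, y to its left, z up, the work surface at z = 0. Lengths are in m, angles in rad, forces in N, time in s.
With the tool pointing down it reaches from about 0.35 to 0.875 m from the base axis. Payload 15.5 kg.
Tool frame: the origin (TCP) lies midway between the tips of the shut fingers; the grasp point (between the pads) lies 19 mm behind it; z points along the fingers, y is the line along which they close (so a half turn about z gives the same grasp; the last joint's range is limited). The gripper opens to 85 mm and grips with 20 to 120 N. Pads are 22 mm wide; open, the fingers measure 114 mm over their backs; the gripper's body (76 mm by 85 mm) begins 54 mm behind the grasp point. The pads swing forward as they close: fully open they stand 13 mm farther back than shut.
Start: joints at [1.206, 0.494, 1.345, -0, 1.302, -0.096], TCP at [0.166, 0.603, 0.207] pointing down, gripper open.
Joint ranges: [-2.91, 2.91], [-0.82, 2.16], [0.22, 2.67], [-1.22, 4.37], [0.12, 2.79], [-3.08, 3.08]. Speed limits (rad/s): [1.89, 1.89, 2.57, 3.01, 3.01, 3.01].

## Interface

Orientations are given as a unit quaternion [x, y, z, w].
In Python, from bench import readout, optics, bot, spotter gives the robot as it stands.
- The arm moves only by the tool servo_tool, never from a script. Its argument "commands" is a list of rows, each a list of 2 entries, a list of its own where there are three numbers: the shift along the world's x, y, z in cm, then the turn about the world's z in degrees. In form: [[[dx, dy, dz], twist], ...]. A call has 1 to 12 rows; each row is the pose to reach, as a shift and turn from the pose commanded when the call began; what a row does not reach only later rows make up. A row lasts 1/12 s, in which the tool goes at most 41.7 mm and 7.16 degrees, less where a joint would pass 70% of its speed; a pose out of reach is approached as far as the arm can. A call with a gripper value outside its range is refused whole. "jaw" is the finger opening in cm, from 0 to 8.54, set as the call begins (left out, the last holds). The fingers move at their own pace and stop on an object; the grip force is fixed at half the most. Time passes only in rows, so rows that repeat a pose let the fingers close. It gives the time, the measured TCP pose, the force, the opening and the grip force at its end, in the units of the state.
- readout.read_state(): the state, without advancing time (a new reading comes with each control period).
- optics.capture(name): name is "side" or "top" or "wrist"; returns (picture, depth): 420x560x3 uint8, blue, green, red; 420x560 float32, m along the optical axis (not along the pixel's ray), 0 where there is no reading.
- optics.camera_params(name): a dict with "camera_matrix" (3x3 intrinsics, pixels), "k1" (the pictures are not rectified: a ray, as slopes to the right and down, at radius r is drawn at 1 + k1 r^2 times it, then the intrinsics apply), "R" (3x3) and "t" (3): a world point X has camera coordinates R X + t. Camera axes: x right, y down, z forward; pixel columns grow to the right and rows downward; lengths in m; the calibration is good to about 2 mm. A picture is of the moment at which its call begins: read the wrist's pose just before it. camera_params takes no time and is no camera call; for the wrist camera it gives the pose at the moment of the call.
- bot.sign_off(): hands the job in; it is judged then, once.
Trained networks look in the newest picture that a camera, given by its name, has taken for a name from the list of things; names that differ only in an ending like _2 or _b are one class to them, and where a whole thing is asked for, a point or a joint stands for the part that bears it (a point fixed in the world has none). Each returns a list of dicts, best first, with "conf" (0 to 1); they miss things now and then, are a little off and sometimes report something else, mostly with a low value. They report only what shows in the picture. A call takes as long as a camera call.
- spotter.recognise(camera, target): "centre" ([column, row] in pixels, amid what is visible of it).
- spotter.cut_out(camera, target): "mask" (420x560 bool, what is visible of it) and "centre" ([column, row] in pixels, amid what is visible of it).
- spotter.mark_of(camera, target): "centre" ([column, row] in pixels: a listed point, or the origin of a listed thing).
The state is a dict: "t": time; "joint_pos": joint angles; "joint_vel": joint speeds; "joint_torque": joint torques, N m; "tool_pos": TCP position; "ee_rot": TCP orientation; "ft_force": force on the tool from outside, world axes, zero at the start; "torque": the same for the moment, N m; "gripper_width": finger opening in m; "grip_force": force on a finger pad.
Only numpy, scipy, OpenCV 4.12 (cv2) and the standard library are available. Lean on these libraries where they do the work, as an engineer would, in place of code of your own. Each camera call takes 0.05 s, during which the arm holds its last target. There are 200 camera calls.

## Working session

There is one attempt and no reset: what is moved stays moved. The work goes in short steps, Python scripts to look and compute and a tool call to move; the robot and the scene stay as the last step left them, time stands still between calls to the robot, and variables do not carry over. Pictures are saved under pics/ and viewed, at most 10 in all, crops included, and the job is handed in when it is done.

Besides the shell and the picture viewer there is one more tool, called after "Call:" as name(argument=value, ...) on one line, values as JSON. servo_tool: Moves the arm, as the interface text tells. Its arguments: {"type":"object","properties":{"commands":{"type":"array"},"jaw":{"type":"number"}},"required":["commands"]}

```bash
mkdir -p pics
cat > h.py <<'E'
import numpy as np, cv2
from bench import readout, optics, bot, spotter
def ray(cam, px, P=None):
    P=P or optics.camera_params(cam); K=np.array(P["camera_matrix"]); k=P["k1"]
    d=np.array([(px[0]-K[0,2])/K[0,0],(px[1]-K[1,2])/K[1,1]]); u=d.copy()
    for _ in range(20): u=d/(1+k*(u@u))
    R=np.array(P["R"]); t=np.array(P["t"])
    return -R.T@t, R.T@np.array([u[0],u[1],1.]), 
def onz(cam,px,z,P=None):
    c,d=ray(cam,px,P); return c+d*(z-c[2])/d[2]
def proj(cam,X,P=None):
    P=P or optics.camera_params(cam); c=np.array(P["R"])@X+np.array(P["t"]); u=c[:2]/c[2]; u=u*(1+P["k1"]*(u@u))
    K=np.array(P["camera_matrix"]); return np.array([K[0,0]*u[0]+K[0,2],K[1,1]*u[1]+K[1,2]])
def cloud(cam,depth,P=None):
    P=P or optics.camera_params(cam); K=np.array(P["camera_matrix"]); h,w=depth.shape
    g=np.mgrid[:h,:w]; d=np.stack([(g[1]-K[0,2])/K[0,0],(g[0]-K[1,2])/K[1,1]],-1); u=d.copy()
    for _ in range(20): u=d/(1+P["k1"]*(u**2).sum(-1,keepdims=True))
    c=np.dstack([u*depth[...,None],depth]); return (c-np.array(P["t"]))@np.array(P["R"])
E
python3 - <<'E'
from h import *
s=readout.read_state(); print(s["t"],s["tool_pos"],s["ee_rot"],s["ft_force"])
ims=[]
for c in ["top","side"]:
    im,d=optics.capture(c); cv2.imwrite(f"pics/{c}0.png",im)
    P=optics.camera_params(c);print(c,-np.array(P["R"]).T@P["t"])
    W=cloud(c,d)
    for n,z in [("stand",.014),("large",.018),("medium",.015),("small",.012),("collar",.03),("sample",.06),("bucket",.12),("float",.03)]:
        r=spotter.cut_out(c,n)
        for q in r[:2]:
            p=W[q["mask"]&(d>0)]
            print(n,round(q["conf"],2),np.round(q["centre"]),onz(c,q["centre"],z).round(4),np.median(p,0).round(3),p.min(0).round(3),p.max(0).round(3))
    print([ (x["conf"],x["centre"]) for x in spotter.mark_of(c,"centre")])
print(readout.read_state()["t"])
E
```

```text
0.0 [0.16584853 0.60219649 0.20669262] [ 1.33982675e-01  9.90983488e-01 -5.90503767e-04 -1.41089185e-04] [-0.06317349  0.11816494 -0.35937339]
top [0.56847514 0.00337845 0.84223118]
stand 0.59 [353. 254.] [ 0.5251 -0.1758  0.014 ] [ 0.529 -0.175  0.014] [ 0.452 -0.224 -0.003] [ 0.604 -0.13   0.085]
large 0.68 [207. 223.] [0.5843 0.1338 0.018 ] [0.583 0.123 0.018] [ 0.554  0.093 -0.   ] [0.613 0.15  0.023]
medium 0.83 [244. 270.] [0.487  0.0535 0.015 ] [0.477 0.048 0.015] [ 0.454  0.025 -0.002] [0.501 0.073 0.02 ]
small 0.52 [144. 287.] [0.4473 0.2609 0.012 ] [0.447 0.263 0.012] [0.434 0.242 0.007] [0.464 0.276 0.017]
collar 0.81 [356. 251.] [ 0.5327 -0.1798  0.03  ] [ 0.53 -0.18  0.03] [ 0.506 -0.204  0.012] [ 0.547 -0.164  0.034]
collar 0.59 [241. 276.] [0.4761 0.0572 0.03  ] [0.477 0.048 0.015] [ 0.449  0.023 -0.003] [0.501 0.072 0.02 ]
sample 0.83 [287. 137.] [ 0.7612 -0.0287  0.06  ] [ 0.762 -0.026  0.059] [ 0.725 -0.084  0.   ] [0.814 0.03  0.064]
bucket 0.8 [432. 152.] [ 0.7254 -0.301   0.12  ] [ 0.745 -0.336  0.054] [ 0.64  -0.404 -0.004] [ 0.857 -0.25   0.123]
float 0.68 [136
[... 658 characters left out ...]
0.] [0.4529 0.259  0.012 ] [0.448 0.253 0.011] [ 0.429  0.237 -0.002] [0.465 0.277 0.014]
collar 0.76 [302. 311.] [ 0.5208 -0.1889  0.03  ] [ 0.519 -0.191  0.03 ] [ 0.502 -0.207  0.012] [ 0.549 -0.158  0.045]
collar 0.26 [439. 285.] [ 0.7638 -0.3121  0.03  ] [ 0.764 -0.32   0.067] [ 0.636 -0.382 -0.555] [ 1.371 -0.202  0.122]
sample 0.58 [339. 196.] [ 0.7462 -0.0423  0.06  ] [ 0.751 -0.041  0.058] [ 0.723 -0.088 -0.004] [0.805 0.066 0.063]
bucket 0.72 [440. 284.] [ 0.7088 -0.3261  0.12  ] [ 0.764 -0.32   0.067] [ 0.636 -0.382 -0.555] [ 1.375 -0.22   0.122]
float 0.97 [246. 138.] [0.7096 0.2633 0.03  ] [0.722 0.28  0.014] [ 0.621  0.196 -0.003] [0.842 0.396 0.067]
[(0.83, [301.3, 290.9])]
1.0
```

```bash
ls pics
```

```text
side0.png
top0.png
```

Run:
```python
import cv2,numpy as np
a=cv2.imread("pics/top0.png");b=cv2.imread("pics/side0.png")
x=cv2.resize(a[190:310,110:420],None,fx=2.5,fy=2.5,interpolation=3)
y=np.hstack([cv2.resize(a[205:295,310:400],(300,300),interpolation=3),cv2.resize(b[255:345,255:345],(300,300),interpolation=3)])
y=np.hstack([y,np.zeros((300,x.shape[1]-600,3),np.uint8)])
cv2.imwrite("pics/v1.png",np.vstack([x,y]))
```

```text
(no output)
```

View pics/v1.png

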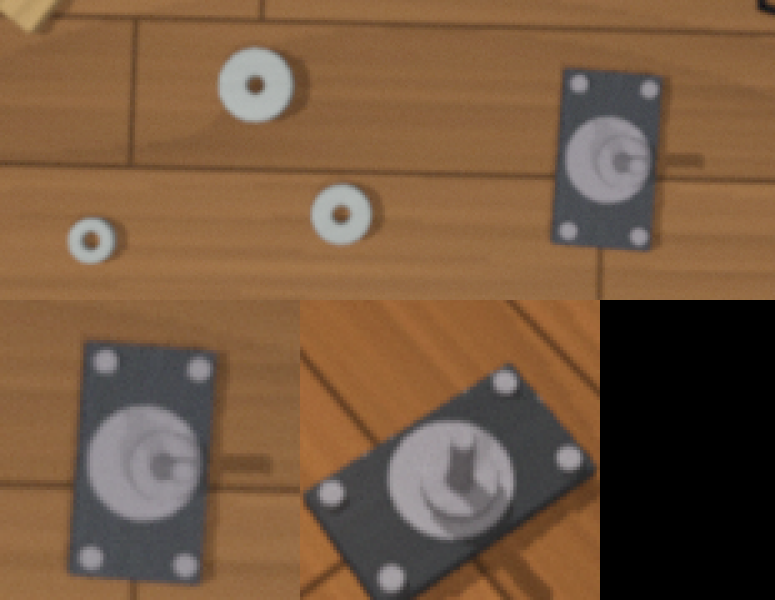

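View pics/top0.png

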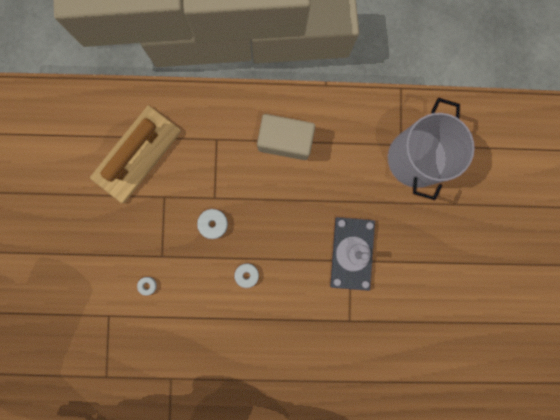

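Run:
```python
from h import *
for c in ["top","side"]:
    im,d=optics.capture(c); W=cloud(c,d); hsv=cv2.cvtColor(im,cv2.COLOR_BGR2HSV)
    for n,z,px in [("large",.018,0),("medium",.015,0),("small",.012,0)]:
        q=max(spotter.cut_out(c,n),key=lambda q:q["conf"]) 
        m=cv2.dilate(q["mask"].astype(np.uint8),np.ones((7,7)))>0
        b=(m&(hsv[...,1]<60)&(hsv[...,2]>140)).astype(np.uint8)
        cs,_=cv2.findContours(b,cv2.RETR_EXTERNAL,cv2.CHAIN_APPROX_NONE); k=max(cs,key=cv2.contourArea)
        e=cv2.fitEllipse(k); print(c,n,np.round(e[0],1),np.round(e[1],1),onz(c,e[0],z).round(4))
    for lo,hi in [(.045,.07),(.07,.09)]:
        m=(W[...,2]>lo)&(W[...,2]<hi)&(abs(W[...,0]-.527)<.04)&(abs(W[...,1]+.178)<.04)
        print(c,lo,m.sum(),W[m].mean(0).round(4), np.argwhere(m).mean(0)[::-1].round(1), W[m].min(0).round(3),W[m].max(0).round(3))
```

```text
top large [211.4 223.6] [28.5 29. ] [0.5824 0.1238 0.018 ]
top medium [245.7 275.5] [22.9 23.4] [0.4757 0.0489 0.015 ]
top small [145.6 286. ] [17.1 17.4] [0.4487 0.2579 0.012 ]
top 0.045 21 [ 0.5271 -0.1801  0.0591] [359.8 254.5] [ 0.52  -0.186  0.046] [ 0.532 -0.178  0.07 ]
top 0.07 45 [ 0.5258 -0.184   0.0807] [364.3 255.9] [ 0.519 -0.191  0.074] [ 0.531 -0.178  0.084]
side large [236.  198.5] [19.5 26.2] [0.5808 0.1209 0.018 ]Traceback (most recent call last):
  File "<stdin>", line 5, in <module>
ValueError: max() iterable argument is empty
```

Call:
servo_tool(commands=[[[41.6,-47.9,-6],0],[[41.6,-47.9,-6],0],[[41.6,-47.9,-6],0],[[41.6,-47.9,-6],0],[[41.6,-47.9,-6],0],[[41.6,-47.9,-6],0],[[41.6,-47.9,-6],0],[[41.6,-47.9,-6],0],[[41.6,-47.9,-6],0],[[41.6,-47.9,-6],0],[[41.6,-47.9,-6],0],[[41.6,-47.9,-6],0]], jaw=8.54)

```text
t: 2.35
tool_pos: [0.4935, 0.2249, 0.1602]
ee_rot: [0.134, 0.991, 0.0, 0.0]
ft_force: [0.0, 0.8, -0.2]
gripper_width: 0.0853
grip_force: 0.0
```

Call:
servo_tool(commands=[[[4.5,-5.1,0],0],[[8.9,-10.2,0],0],[[8.9,-10.2,0],0],[[8.9,-10.2,-2],0],[[8.9,-10.2,-4],0],[[8.9,-10.2,-4],0],[[8.9,-10.2,-4],0],[[8.9,-10.2,-4],0]])

```text
t: 3.02
tool_pos: [0.5814, 0.1253, 0.1211]
ee_rot: [0.134, 0.991, 0.0, 0.0]
ft_force: [0.4, 0.4, 0.4]
gripper_width: 0.0854
grip_force: 0.0
```

```bash
cat >> h.py <<'E'
def ring(z,n,view=None):
    s=readout.read_state(); P=optics.camera_params("wrist"); im,d=optics.capture("wrist")
    if view: cv2.imwrite(view,im)
    for q in spotter.cut_out("wrist",n)[:2]:
        k=max(cv2.findContours(q["mask"].astype(np.uint8),0,1)[0],key=cv2.contourArea); e=cv2.fitEllipse(k)
        print(n,q["conf"],np.round(e[0]),np.round(e[1]),onz("wrist",e[0],z,P).round(4),cloud("wrist",d,P)[q["mask"]&(d>0)].mean(0).round(4))
    return s,P,im,d
E
python3 - <<'E'
from h import *
s,P,im,d=ring(.018,"large","pics/w1.png"); print(s["tool_pos"],proj("wrist",s["tool_pos"],P), -np.array(P["R"]).T@P["t"])
E
```

```text
large 0.63 [280. 197.] [62. 63.] [0.5807 0.1231 0.018 ] [0.5809 0.123  0.0183]
[0.58144312 0.12526292 0.12111666] [282.03197797 242.90027737] [0.50585652 0.14656411 0.28848945]
```

View pics/w1.png

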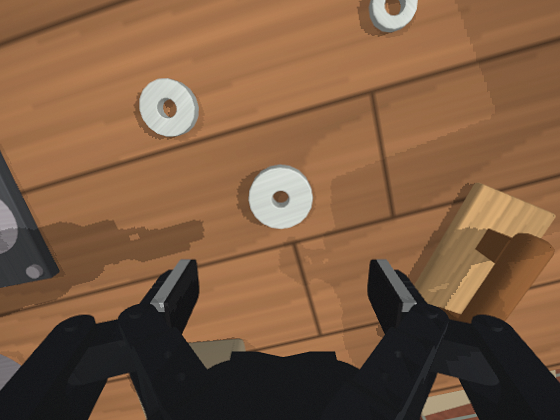

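Call:
servo_tool(commands=[[[0,-0.2,-3],0],[[0,-0.2,-6],0],[[0,-0.2,-9],0],[[0,-0.2,-11],0],[[0,-0.2,-12.1],0],[[0,-0.2,-12.1],0],[[0,-0.2,-12.1],0]])

```text
t: 3.7
tool_pos: [0.5818, 0.1231, 0.0]
ee_rot: [0.134, 0.991, 0.0, 0.0]
ft_force: [0.1, 0.1, 0.1]
gripper_width: 0.0853
grip_force: 0.0
```

Call:
servo_tool(commands=[[[0,0,0],0],[[0,0,0],0],[[0,0,0],0],[[0,0,0],0],[[0,0,0],0],[[0,0,0],0],[[0,0,0],0],[[0,0,0],0]], jaw=5.8)

```text
t: 4.37
tool_pos: [0.5814, 0.1227, -0.0008]
ee_rot: [0.134, 0.991, -0.0, -0.0]
ft_force: [0.3, -0.3, -0.4]
gripper_width: 0.0582
grip_force: 0.0
```

Run:
```python
from h import *
s,P,im,d=ring(.018,"large","pics/w2.png"); print(s["gripper_width"],s["grip_force"])
```

```text
large 0.83 [282. 253.] [104. 107.] [0.5788 0.1236 0.018 ] [0.5794 0.1235 0.0178]
0.0582317515524599 0.0
```

View pics/w2.png

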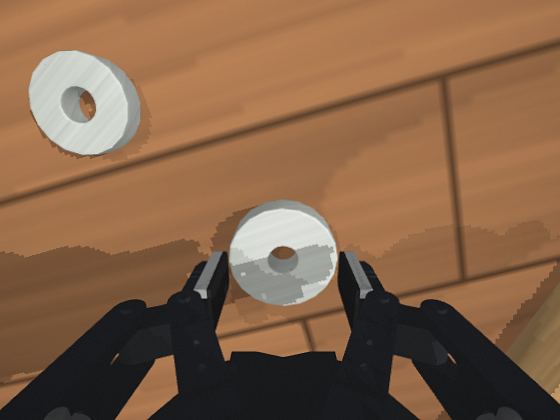

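Run:
```python
from h import *
P=optics.camera_params("wrist"); im,d=optics.capture("wrist"); W=cloud("wrist",d,P)
for r,c in [(260,215),(270,212),(290,208),(255,350),(258,225),(252,220),(270,355),(290,360),(240,280),(102,60),(225,280),(253,345),(280,345)]:
    print(r,c,W[r,c].round(4),im[r,c])
m=spotter.cut_out("wrist","large")[0]["mask"]&(d>0); p=W[m]; t=p[p[:,2]>.014]; print(t.min(0),t.max(0))
print(proj("wrist",np.array([.5814,.1227,0]),P))
```

```text
260 215 [0.5622 0.0952 0.042 ] [119 119 117]
270 212 [0.562  0.0961 0.0519] [119 119 117]
290 208 [0.5633 0.0974 0.0658] [41 40 40]
255 350 [0.5795 0.1579 0.037 ] [119 120 117]
258 225 [0.5663 0.0971 0.0334] [31 30 31]
252 220 [0.5627 0.0956 0.0329] [118 118 115]
270 355 [0.5784 0.157  0.0525] [118 119 117]
290 360 [0.5794 0.1557 0.0657] [106 107 105]
240 280 [0.57   0.1248 0.0199] [213 219 216]
102 60 [0.4721 0.0395 0.0149] [192 200 194]
225 280 [0.5621 0.127  0.0185] [219 223 220]
253 345 [0.5794 0.1561 0.034 ] [110 109 108]
280 345 [0.5856 0.152  0.0474] [22 21 23]
[0.55171296 0.09258088 0.01400765] [0.6128695  0.15328222 0.02123773]
[281.99240659 243.55240049]
```

Call:
servo_tool(commands=[[[0,0,0],0],[[0,0,0],0],[[0,0,0],0],[[0,0,0],0],[[0,0,-0.6],0],[[0,0,-1.2],0],[[0,0,-1.8],0],[[0,0,-1.8],0]], jaw=7.2)

```text
t: 5.23
tool_pos: [0.5805, 0.1226, -0.0203]
ee_rot: [0.134, 0.991, -0.0, -0.001]
ft_force: [-0.2, -0.8, 0.0]
gripper_width: 0.0721
grip_force: 0.0
```

Run:
```python
from h import *
s=readout.read_state(); P=optics.camera_params("wrist"); im,d=optics.capture("wrist"); W=cloud("wrist",d,P)
print(s["tool_pos"],s["gripper_width"],s["ft_force"])
R=np.array(P["R"])
# finger points: near closing line, low z, outside ring
yv=np.array([.2656,.964]); xy=W[...,:2]-np.array(s["tool_pos"][:2]); a=xy@yv; b=xy@np.array([.964,-.2656])
for sg in (1,-1):
    m=(d>0)&(a*sg>.033)&(a*sg<.065)&(abs(b)<.03)&(W[...,2]>.004)&(W[...,2]<.05)
    print(m.sum(),np.percentile(W[m][:,2],[0,2,5,10,50]).round(4),np.percentile((a*sg)[m],[2,10,50]).round(4),np.percentile(b[m],[5,50,95]).round(4))
```

```text
[ 0.5805126   0.12264036 -0.02033414] 0.07208587390264336 [-0.17278226 -0.82909195  0.00362274]
1991 [0.0129 0.0152 0.0175 0.0204 0.0355] [0.0362 0.0363 0.0368] [-0.0115 -0.0072  0.008 ]
1973 [0.0123 0.0153 0.0176 0.0202 0.0355] [0.035  0.0351 0.0355] [-0.0115 -0.0072  0.008 ]
```

Call:
servo_tool(commands=[[[0,0,-0.5],0],[[0,0,-0.5],0],[[0,0,-0.5],0],[[0,0,-0.5],0],[[0,0,-0.5],0],[[0,0,-0.5],0],[[0,0,-0.5],0]], jaw=5.8)

```text
t: 5.87
tool_pos: [0.5814, 0.1227, -0.0238]
ee_rot: [0.134, 0.991, -0.0, -0.0]
ft_force: [-0.1, 0.4, -1.5]
gripper_width: 0.0592
grip_force: 57.2
```

Call:
servo_tool(commands=[[[0,0,0],0],[[0,0,0],0],[[0,0,0],-7],[[0,0,0],-14],[[0,0,0],-21],[[0,0,0],-28],[[0,0,0],-35],[[0,0,0],-42],[[0,0,0],-49],[[0,0,0],-56],[[0,0,0],-63],[[0,0,0],-70]], jaw=7.0)

```text
t: 6.87
tool_pos: [0.5815, 0.1227, -0.0237]
ee_rot: [0.68, 0.733, 0.0, 0.0]
ft_force: [-0.0, 0.8, 0.2]
gripper_width: 0.0699
grip_force: 0.0
```

Call:
servo_tool(commands=[[[0,0,0],-5],[[0,0,0],-5],[[0,0,0],-5],[[0,0,0],-5],[[0,0,0],-5],[[0,0,0],-5]], jaw=5.6)

```text
t: 7.37
tool_pos: [0.5818, 0.1228, -0.0231]
ee_rot: [0.71, 0.705, 0.0, 0.0]
ft_force: [-1.0, -0.2, 9.7]
gripper_width: 0.059
grip_force: 63.0
```

Call:
servo_tool(commands=[[[0,0,4],0],[[0,0,8],0],[[0,0,11],0],[[0,0,14],0],[[-1.5,-4,14],0],[[-3,-8,14],0],[[-4.5,-12,14],0],[[-6,-16,14],0],[[-7,-20,14],0],[[-7,-23,14],0],[[-7,-23,14],0],[[-7,-23,14],0]])

```text
t: 8.37
tool_pos: [0.5112, -0.109, 0.1163]
ee_rot: [0.711, 0.703, 0.0, 0.0]
ft_force: [-0.6, 1.1, -1.5]
gripper_width: 0.0586
grip_force: 67.0
```

Run:
```python
from h import *
s=readout.read_state(); P=optics.camera_params("wrist"); im,d=optics.capture("wrist"); W=cloud("wrist",d,P); cv2.imwrite("pics/w3.png",im)
print(s["tool_pos"],s["ee_rot"],s["gripper_width"],s["ft_force"],s["grip_force"])
im2,d2=optics.capture("top")
for n in ["centre"]: print([(q["conf"],q["centre"],onz("wrist",q["centre"],.082,P)) for q in spotter.mark_of("wrist",n)])
for n in ["stand","collar","large"]:
  for q in spotter.cut_out("wrist",n)[:2]:
    p=W[q["mask"]&(d>0)]; print(n,q["conf"],q["centre"],p.mean(0).round(4),p.min(0).round(4),p.max(0).round(4))
m=(abs(W[...,0]-.527)<.025)&(abs(W[...,1]+.18)<.025)
for lo,hi in [(.05,.076),(.078,.088)]:
    k=m&(W[...,2]>lo)&(W[...,2]<hi)
    if k.any(): print(lo,k.sum(),W[k].mean(0).round(4),W[k].min(0).round(4),W[k].max(0).round(4))
```

```text
[ 0.51123181 -0.1089725   0.11628829] [7.10715765e-01 7.03479263e-01 7.66598764e-05 1.46685079e-04] 0.05858965814381225 [-0.62883532  1.08142003 -1.45291367] 66.95542780682445
[]
stand 0.97 [346.1, 237.1] [ 0.5532 -0.151   0.0167] [ 4.533e-01 -1.911e-01 -4.000e-04] [ 0.6034 -0.0844  0.1576]
collar 0.68 [285.4, 269.0] [ 0.5128 -0.175   0.0362] [ 0.5046 -0.1843  0.028 ] [ 0.5222 -0.1007  0.1587]
large 0.59 [280.6, 264.7] [ 0.511  -0.1046  0.157 ] [ 4.803e-01 -2.683e-01 -2.000e-04] [ 0.5406 -0.0777  0.1601]
large 0.4 [238.4, 21.4] [0.4768 0.0393 0.0148] [ 0.4514  0.0226 -0.0008] [0.501  0.0558 0.0182]
```

View pics/w3.png

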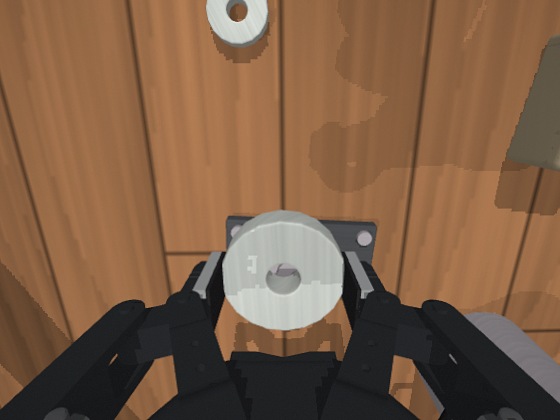

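Run:
```python
from h import *
s=readout.read_state(); P=optics.camera_params("wrist"); im,d=optics.capture("wrist"); W=cloud("wrist",d,P)
T=np.array(s["tool_pos"])
m=((W[...,2]>T[2]+.036)&(W[...,2]<T[2]+.048)&(np.hypot(W[...,0]-T[0],W[...,1]-T[1])<.045)&(im.min(-1)>150)).astype(np.uint8)
m=cv2.morphologyEx(m,cv2.MORPH_OPEN,np.ones((3,3)))
cs,h=cv2.findContours(m,cv2.RETR_CCOMP,cv2.CHAIN_APPROX_NONE)
for k in cs:
    if len(k)>25:
        e=cv2.fitEllipse(k); print("tool ellipse",np.round(e[0],1),np.round(e[1],1),(onz("wrist",e[0],T[2]+.0417,P)-T).round(4))
im,d=optics.capture("side"); W=cloud("side",d); cv2.imwrite("pics/s1.png",cv2.resize(im[250:350,250:350],(600,600),interpolation=3))
m=(abs(W[...,0]-.527)<.025)&(abs(W[...,1]+.18)<.025)
for lo,hi in [(.05,.065),(.065,.077),(.078,.09)]:
    k=m&(W[...,2]>lo)&(W[...,2]<hi)
    if k.any(): print(lo,k.sum(),W[k].mean(0).round(4),W[k].min(0).round(4),W[k].max(0).round(4),np.argwhere(k).mean(0)[::-1], onz("side",np.argwhere(k).mean(0)[::-1],.082))
print([(q["conf"],q["centre"],onz("side",q["centre"],.082)) for q in spotter.mark_of("side","centre")])
print("plate ctr top",onz("top",[358.4,256.3],.082))
print(onz("top",[364.3,255.9],.0807))
```

```text
tool ellipse [283. 274.] [110.5 120.2] [0.     0.0034 0.0417]
tool ellipse [283.  277.7] [28.5 36.5] [0.     0.0014 0.0417]
0.05 25 [ 0.5208 -0.1899  0.0571] [ 0.5173 -0.1929  0.0506] [ 0.5258 -0.185   0.0635] [303.08 305.12] [ 0.51267051 -0.19815943  0.082     ]
0.065 23 [ 0.5203 -0.1894  0.0712] [ 0.5171 -0.1931  0.0651] [ 0.5286 -0.1834  0.0767] [303.         301.69565217] [ 0.51668537 -0.19311832  0.082     ]
0.078 46 [ 0.5239 -0.1863  0.0809] [ 0.5182 -0.1921  0.0787] [ 0.5315 -0.1789  0.0833] [303.65217391 296.80434783] [ 0.52356042 -0.18665637  0.082     ]
[(0.89, [301.8, 291.8], array([ 0.52718128, -0.17717514,  0.082     ]))]
plate ctr top [ 0.5248267  -0.17209685  0.082     ]
[ 0.52577491 -0.18394863  0.0807    ]
```

View pics/s1.png

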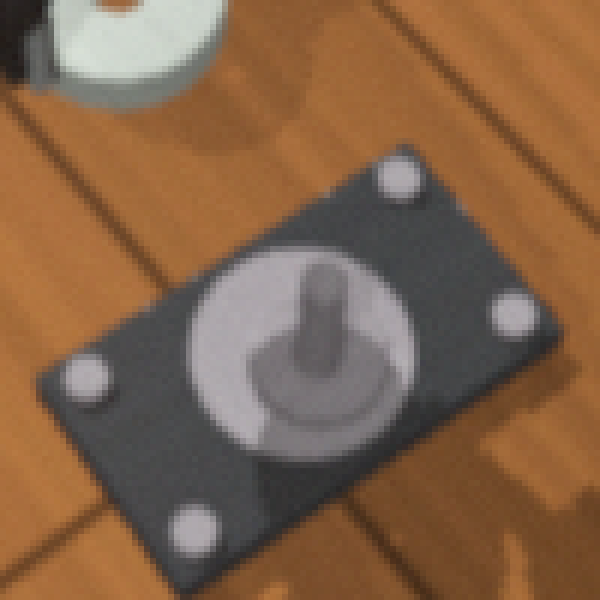

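Call:
servo_tool(commands=[[[0.7,-4,-1],0],[[1.35,-7.65,-3],0],[[1.35,-7.65,-4.5],0],[[1.35,-7.65,-5.2],0],[[1.35,-7.65,-5.2],0],[[1.35,-7.65,-5.2],0],[[1.35,-7.65,-5.2],0]])

```text
t: 9.4
tool_pos: [0.5252, -0.183, 0.065]
ee_rot: [0.709, 0.705, 0.0, 0.0]
ft_force: [0.2, -0.7, -2.3]
gripper_width: 0.0589
grip_force: 66.9
```

Run:
```python
from h import *
s=readout.read_state(); print(s["tool_pos"],s["ft_force"],s["torque"])
P=optics.camera_params("wrist"); im,d=optics.capture("wrist"); im2,_=optics.capture("side")
a=cv2.resize(im[200:340,210:350],(500,500),interpolation=3); b=cv2.resize(im2[260:330,265:335],(500,500),interpolation=3)
cv2.imwrite("pics/v4.png",cv2.resize(np.hstack([a,b]),(800,400)))
```

```text
[ 0.52515485 -0.18297307  0.06499711] [ 0.16856971 -0.66083058 -2.33444613] [0.00192354 0.0263473  0.00932622]
```

View pics/v4.png

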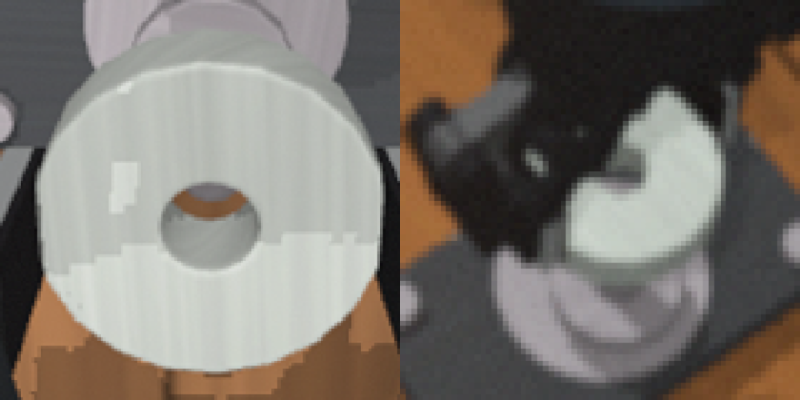

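Run:
```python
from h import *
s=readout.read_state(); T=np.array(s["tool_pos"]); print(T)
P=optics.camera_params("wrist"); im,d=optics.capture("wrist"); W=cloud("wrist",d,P)
def circ(c,r): 
    a=np.linspace(0,2*np.pi,9)[:8]; return [proj("wrist",np.array([c[0]+r*np.cos(x),c[1]+r*np.sin(x),c[2]]),P).round(1).tolist() for x in a]
print("bore top",circ(T+[0,0,.0417],.00825)); print("bore bot",circ(T+[0,0,.0237],.00825)); print("post",circ(np.array([.5247,-.1853,.082]),.0065))
for r in range(258,284,2):
    print(r,[(c,int(im[r,c].sum()),int(im[r,c,2])-int(im[r,c,0]),(W[r,c]*1000).round(0).astype(int).tolist()) for c in (276,280,284,288,292)])
```

```text
[ 0.52534994 -0.18324857  0.06515643]
bore top [[300.0, 280.1], [295.2, 269.6], [283.1, 265.2], [271.0, 269.7], [266.3, 280.3], [271.5, 290.5], [283.3, 294.6], [295.0, 290.3]]
bore bot [[298.2, 262.1], [293.8, 252.5], [283.0, 248.5], [272.3, 252.6], [268.0, 262.2], [272.6, 271.6], [283.2, 275.4], [293.7, 271.5]]
post [[293.3, 259.4], [290.0, 252.2], [281.9, 249.2], [273.8, 252.3], [270.6, 259.6], [274.1, 266.7], [282.0, 269.5], [290.0, 266.6]]
258 [(276, 546, 2, [522, -171, 108]), (280, 553, 3, [524, -171, 107]), (284, 541, 3, [526, -171, 107]), (288, 559, 2, [528, -171, 107]), (292, 565, 2, [530, -171, 107])]
260 [(276, 550, 3, [522, -172, 107]), (280, 554, 2, [524, -172, 108]), (284, 544, 3, [526, -172, 107]), (288, 558, 3, [528, -172, 108]), (292, 566, 1, [530, -172, 107])]
262 [(276, 550, 3, [522, -173, 107]), (280, 550, 3, [524, -173, 107]), (284, 529, 3, [526, -173, 107]), (288, 553, 3, [528, -173, 107]), (292, 567, 2, [530, -173, 108])]
264 [(276, 502, 2, [522, -174, 107]), (280, 391, 1, [524, -175, 106]), (284, 377, 2, [526, -175, 107]), (288, 457, 1, [528, -174, 107]), (292,
[... 820 characters left out ...]
]), (292, 310, 24, [530, -190, 90])]
276 [(276, 468, -1, [521, -191, 91]), (280, 375, 22, [522, -246, 0]), (284, 321, 35, [526, -246, 0]), (288, 408, 13, [528, -192, 89]), (292, 454, 2, [530, -190, 92])]
278 [(276, 452, 2, [521, -191, 93]), (280, 460, 0, [524, -192, 91]), (284, 474, -1, [526, -191, 92]), (288, 462, 1, [528, -190, 93]), (292, 445, 2, [530, -190, 94])]
280 [(276, 453, 1, [522, -190, 96]), (280, 467, 1, [524, -191, 94]), (284, 479, 2, [526, -191, 94]), (288, 465, 3, [528, -191, 94]), (292, 439, 2, [530, -190, 96])]
282 [(276, 461, 2, [522, -191, 97]), (280, 478, 2, [524, -192, 95]), (284, 470, 2, [526, -192, 95]), (288, 468, 1, [528, -191, 97]), (292, 446, 1, [530, -189, 100])]
```

Call:
servo_tool(commands=[[[0.02,-0.16,0],0],[[0.02,-0.16,-0.3],0],[[0.02,-0.16,-0.5],0],[[0.02,-0.16,-0.7],0],[[0.02,-0.16,-0.8],0],[[0.02,-0.16,-0.9],0],[[0.02,-0.16,-1.0],0],[[0.02,-0.16,-1.0],0]])

```text
t: 10.22
tool_pos: [0.525, -0.1853, 0.054]
ee_rot: [0.71, 0.705, -0.0, -0.0]
ft_force: [-0.3, 0.9, -1.9]
gripper_width: 0.0587
grip_force: 66.9
```

Call:
servo_tool(commands=[[[0,0,-0.5],0],[[0,0,-1.0],0],[[0,0,-1.5],0],[[0,0,-2.0],0],[[0,0,-2.5],0],[[0,0,-3.0],0],[[0,0,-3.5],0],[[0,0,-3.9],0],[[0,0,-4.1],0],[[0,0,-4.1],0]])

```text
t: 11.05
tool_pos: [0.5249, -0.1853, 0.0127]
ee_rot: [0.71, 0.705, -0.0, -0.0]
ft_force: [-1.0, -0.1, -2.0]
gripper_width: 0.059
grip_force: 66.9
```

Call:
servo_tool(commands=[[[0,0,-0.1],0],[[0,0,-0.2],0],[[0,0,-0.3],0],[[0,0,-0.3],0]])

```text
t: 11.38
tool_pos: [0.5251, -0.1854, 0.0102]
ee_rot: [0.71, 0.705, 0.0, 0.0]
ft_force: [-0.2, -0.5, -1.0]
gripper_width: 0.0585
grip_force: 66.9
```

Call:
servo_tool(commands=[[[0,0,-0.05],0],[[0,0,-0.1],0],[[0,0,-0.1],0],[[0,0,-0.1],0]])

```text
t: 11.72
tool_pos: [0.525, -0.1853, 0.0092]
ee_rot: [0.71, 0.705, -0.0, -0.0]
ft_force: [0.1, -0.1, -1.4]
gripper_width: 0.0587
grip_force: 66.9
```

Call:
servo_tool(commands=[[[0,0,-0.05],0],[[0,0,-0.1],0],[[0,0,-0.1],0],[[0,0,-0.1],0]])

```text
t: 12.05
tool_pos: [0.525, -0.1854, 0.0082]
ee_rot: [0.71, 0.705, -0.0, -0.0]
ft_force: [-0.0, 0.8, -2.0]
gripper_width: 0.0589
grip_force: 66.9
```

Still free (about 32 mm); continue.

Call:
servo_tool(commands=[[[0,0,-0.05],0],[[0,0,-0.1],0],[[0,0,-0.1],0],[[0,0,-0.1],0]])

```text
t: 12.38
tool_pos: [0.5251, -0.1854, 0.0074]
ee_rot: [0.71, 0.705, 0.0, 0.0]
ft_force: [-1.2, 0.4, 4.6]
gripper_width: 0.0585
grip_force: 67.6
```

Call:
servo_tool(commands=[[[0,0,-0.05],0],[[0,0,-0.1],0],[[0,0,-0.1],0],[[0,0,-0.1],0]])

```text
t: 12.72
tool_pos: [0.5251, -0.1854, 0.0064]
ee_rot: [0.71, 0.705, 0.0, 0.0]
ft_force: [-1.1, 0.9, 5.3]
gripper_width: 0.0586
grip_force: 67.7
```

Call:
servo_tool(commands=[[[0,0,0],0],[[0,0,0],0],[[0,0,0],0],[[0,0,0.5],0],[[0,0,3.5],0],[[0,0,7],0],[[0,0,10],0],[[-1,4,10],0],[[-2,8,10],0],[[-3,12,10],0],[[-4,16,10],0],[[-4.5,20,10],0]], jaw=7.4)

```text
t: 13.72
tool_pos: [0.4786, 0.0162, 0.1066]
ee_rot: [0.71, 0.704, -0.0, -0.0]
ft_force: [1.0, 2.0, 0.0]
gripper_width: 0.074
grip_force: 0.0
```

Call:
servo_tool(commands=[[[-0.4,3.4,0],0],[[-0.4,3.4,0],0],[[-0.4,3.4,0],0],[[-0.4,3.4,0],0]])

```text
t: 14.05
tool_pos: [0.4763, 0.0484, 0.1065]
ee_rot: [0.709, 0.705, 0.0, 0.0]
ft_force: [0.1, 0.1, 0.5]
gripper_width: 0.0743
grip_force: 0.0
```

Run:
```python
from h import *
s,P,im,d=ring(.015,"medium"); print(s["tool_pos"],s["joint_pos"])
optics.capture("side")
W=cloud("wrist",d,P)
m=((W[...,2]>.012)&(W[...,2]<.02)&(np.hypot(W[...,0]-.4757,W[...,1]-.0489)<.04)&(im.min(-1)>140)).astype(np.uint8)
k=max(cv2.findContours(m,0,1)[0],key=cv2.contourArea); e=cv2.fitEllipse(k); print(e[1],onz("wrist",e[0],.015,P).round(4))
```

```text
medium 0.72 [282. 200.] [52. 53.] [0.4753 0.0496 0.015 ] [0.4753 0.0494 0.015 ]
[0.47632523 0.04844944 0.10648044] [-2.32894454e-02  4.31309376e-01  1.81762219e+00 -2.55125978e-04
  8.92149886e-01 -1.69663037e-02]
(50.52094268798828, 52.327823638916016) [0.4756 0.0489 0.015 ]
```

Call:
servo_tool(commands=[[[-0.08,0.06,-3],0],[[-0.08,0.06,-6],0],[[-0.08,0.06,-9],0],[[-0.08,0.06,-11.5],0],[[-0.08,0.06,-12.7],0],[[-0.08,0.06,-13.2],0],[[-0.08,0.06,-13.2],0]])

```text
t: 14.78
tool_pos: [0.4749, 0.0485, -0.0266]
ee_rot: [0.71, 0.704, -0.001, -0.001]
ft_force: [-0.4, -0.3, 0.9]
gripper_width: 0.0737
grip_force: 0.0
```

Call:
servo_tool(commands=[[[0,0,0],0],[[0,0,0],0],[[0,0,0],0],[[0,0,0],0],[[0,0,0],0],[[0,0,0],0],[[0,0,0],0]], jaw=4.4)

```text
t: 15.37
tool_pos: [0.476, 0.049, -0.0243]
ee_rot: [0.709, 0.705, 0.001, 0.001]
ft_force: [-1.7, -4.0, 13.5]
gripper_width: 0.0476
grip_force: 59.3
```

Call:
servo_tool(commands=[[[0,0,0],0],[[0,0,0.2],0],[[0,0,0.4],7],[[0,0,0.4],14],[[0,0,0.4],21],[[0,0,0.4],28],[[0,0,0.4],35],[[0,0,0.4],42],[[0,0,0.4],49],[[0,0,0.4],56],[[0,0,0.4],63],[[0,0,0.4],70]], jaw=6.2)

```text
t: 16.37
tool_pos: [0.4756, 0.0492, -0.0212]
ee_rot: [0.174, 0.985, 0.0, 0.0]
ft_force: [0.6, -0.4, 0.5]
gripper_width: 0.0619
grip_force: 0.0
```

Call:
servo_tool(commands=[[[0,0,0],7],[[0,0,0],14],[[0,0,0],20],[[0,0,0],20],[[0,0,0],20],[[0,0,0],20],[[0,0,0],20]], jaw=4.4)

```text
t: 16.95
tool_pos: [0.4763, 0.0492, -0.0208]
ee_rot: [0.003, 1.0, -0.0, 0.001]
ft_force: [1.1, 0.0, 7.5]
gripper_width: 0.0469
grip_force: 60.8
```

Call:
servo_tool(commands=[[[0,0,3],0],[[0,0,7],0],[[0,0,11],0],[[0.8,-4,13],0],[[1.6,-8,13],0],[[2.4,-12,13],0],[[3.2,-16,13],0],[[4,-20,12],0],[[4.9,-23.45,10],0],[[4.9,-23.45,8.9],0],[[4.9,-23.45,8.9],0],[[4.9,-23.45,8.9],0]])

```text
t: 17.95
tool_pos: [0.5235, -0.1849, 0.0672]
ee_rot: [0.004, 1.0, 0.0, -0.001]
ft_force: [0.2, -0.1, -0.5]
gripper_width: 0.0469
grip_force: 63.0
```

```bash
cat >> h.py <<'E'
def bore(hb,th,out):
    s=readout.read_state(); T=np.array(s["tool_pos"]); P=optics.camera_params("wrist"); im,d=optics.capture("wrist"); W=cloud("wrist",d,P)
    print(s["t"],T,s["ft_force"].round(1) if hasattr(s["ft_force"],"round") else s["ft_force"])
    big=cv2.resize(im[200:340,210:350],(560,560),interpolation=cv2.INTER_CUBIC)
    def draw(c,r,col):
        a=np.linspace(0,2*np.pi,40); q=np.array([(proj("wrist",np.array([c[0]+r*np.cos(x),c[1]+r*np.sin(x),c[2]]),P)-[210,200]+.5)*4 for x in a])
        cv2.polylines(big,[q.astype(np.int32)],True,col,1)
    draw(T+[0,0,hb],.00825,(0,0,255)); draw(T+[0,0,hb+th],.00825,(0,255,0)); draw(np.array([.5250,-.1854,.0805]),.007,(255,0,0))
    cv2.imwrite(out,big)
    m=(np.hypot(W[...,0]-.525,W[...,1]+.1854)<.012)&(abs(W[...,2]-.082)<.004)&(d>0)
    print(m.sum(), W[m].min(0).round(4) if m.any() else 0, W[m].max(0).round(4) if m.any() else 0)
E
python3 -c "
from h import *
bore(.021,.015,'pics/b2.png')"
```

```text
17.95 [ 0.52354501 -0.18485205  0.0672451 ] [ 0.2 -0.1 -0.5]
89 [ 0.5273 -0.1902  0.0805] [ 0.5331 -0.1802  0.0844]
```

View pics/b2.png

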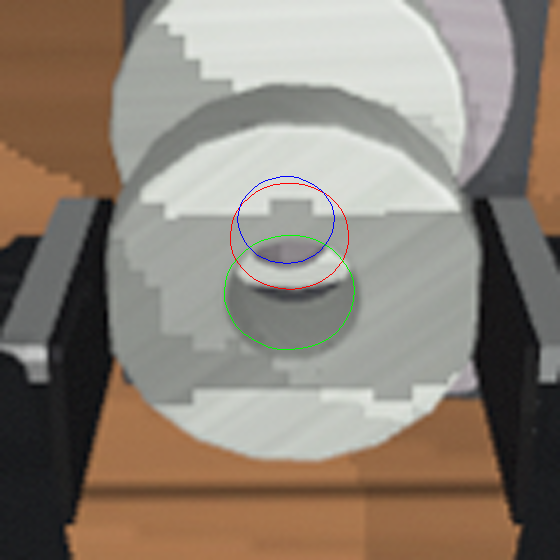

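Call:
servo_tool(commands=[[[0.05,0,0],0],[[0.05,0,-0.3],0],[[0.05,0,-0.5],0],[[0.05,0,-0.7],0],[[0.05,0,-0.8],0],[[0.05,0,-0.9],0],[[0.05,0,-1.0],0],[[0.05,0,-1.0],0]])

```text
t: 18.67
tool_pos: [0.5247, -0.1852, 0.057]
ee_rot: [0.004, 1.0, 0.0, -0.0]
ft_force: [-0.5, 0.0, -0.7]
gripper_width: 0.0467
grip_force: 63.0
```

Call:
servo_tool(commands=[[[0,0,-0.5],0],[[0,0,-1.0],0],[[0,0,-1.5],0],[[0,0,-2.0],0],[[0,0,-2.4],0],[[0,0,-2.6],0],[[0,0,-2.7],0],[[0,0,-2.8],0],[[0,0,-2.8],0],[[0,0,-2.8],0]])

```text
t: 19.5
tool_pos: [0.5249, -0.1853, 0.0293]
ee_rot: [0.003, 1.0, -0.0, 0.0]
ft_force: [-0.4, -0.5, -1.4]
gripper_width: 0.047
grip_force: 63.0
```

Call:
servo_tool(commands=[[[0,0,-0.05],0],[[0,0,-0.1],0],[[0,0,-0.1],0],[[0,0,-0.1],0]])

```text
t: 19.83
tool_pos: [0.5248, -0.1853, 0.0282]
ee_rot: [0.004, 1.0, -0.0, 0.0]
ft_force: [0.2, -0.9, -1.6]
gripper_width: 0.0468
grip_force: 63.0
```

Call:
servo_tool(commands=[[[0,0,-0.05],0],[[0,0,-0.1],0],[[0,0,-0.1],0],[[0,0,-0.1],0]])

```text
t: 20.17
tool_pos: [0.5248, -0.1852, 0.0272]
ee_rot: [0.004, 1.0, 0.0, -0.0]
ft_force: [-0.5, 0.5, -0.5]
gripper_width: 0.047
grip_force: 63.0
```

Call:
servo_tool(commands=[[[0,0,-0.05],0],[[0,0,-0.1],0],[[0,0,-0.1],0],[[0,0,-0.1],0]])

```text
t: 20.5
tool_pos: [0.5248, -0.1853, 0.0263]
ee_rot: [0.004, 1.0, -0.0, 0.0]
ft_force: [-0.4, 0.7, 4.3]
gripper_width: 0.047
grip_force: 63.4
```

Call:
servo_tool(commands=[[[0,0,-0.05],0],[[0,0,-0.1],0],[[0,0,-0.1],0],[[0,0,-0.1],0]])

```text
t: 20.83
tool_pos: [0.5248, -0.1853, 0.0253]
ee_rot: [0.004, 1.0, -0.0, 0.0]
ft_force: [0.1, 1.3, 5.5]
gripper_width: 0.0468
grip_force: 63.6
```

Call:
servo_tool(commands=[[[0,0,0],0],[[0,0,0],0],[[0,0,0.3],0],[[0,0,3],0],[[0,0,6],0],[[0,0,9],0],[[-0.7,4,9],0],[[-1.4,8,9],0],[[-2.1,12,9],0],[[-2.8,16,9],0],[[-3.5,20,9],0],[[-4.2,24,9],0]], jaw=6.4)

```text
t: 21.83
tool_pos: [0.4821, 0.0564, 0.1155]
ee_rot: [0.004, 1.0, -0.0, 0.0]
ft_force: [0.2, 0.0, -0.1]
gripper_width: 0.0643
grip_force: 0.0
```

Call:
servo_tool(commands=[[[-0.7,4,0],0],[[-1.4,8,0],0],[[-2.1,12,0],0],[[-2.8,16,0],0],[[-3.4,20.3,0],0],[[-3.4,20.3,0],0],[[-3.4,20.3,0],0],[[-3.4,20.3,0],0]])

```text
t: 22.5
tool_pos: [0.4486, 0.2576, 0.1152]
ee_rot: [0.003, 1.0, -0.0, -0.0]
ft_force: [-0.3, -1.0, -0.1]
gripper_width: 0.0639
grip_force: 0.0
```

Run:
```python
from h import *
s,P,im,d=ring(.012,"small"); print(s["tool_pos"],s["joint_pos"])
W=cloud("wrist",d,P)
m=((W[...,2]>.009)&(W[...,2]<.017)&(np.hypot(W[...,0]-.4487,W[...,1]-.2579)<.035)&(im.min(-1)>140)).astype(np.uint8)
k=max(cv2.findContours(m,0,1)[0],key=cv2.contourArea); e=cv2.fitEllipse(k); print(e[1],onz("wrist",e[0],.012,P).round(4))
```

```text
small 0.55 [282. 196.] [38. 38.] [0.448  0.2568 0.012 ] [0.4481 0.2569 0.0121]
[0.44861176 0.25756553 0.11520111] [ 4.05904685e-01  4.61698597e-01  1.71734428e+00 -3.29612984e-04
  9.62781308e-01 -1.15876524e+00]
(36.76298904418945, 37.417850494384766) [0.4483 0.2568 0.012 ]
```

Call:
servo_tool(commands=[[[0,-0.06,-3],0],[[0,-0.06,-6],0],[[0,-0.06,-9],0],[[0,-0.06,-11.5],0],[[0,-0.06,-12.8],0],[[0,-0.06,-13.3],0],[[0,-0.06,-13.3],0]], jaw=6.0)

```text
t: 23.18
tool_pos: [0.4486, 0.2559, -0.0186]
ee_rot: [0.004, 1.0, -0.0, -0.001]
ft_force: [-0.3, 0.5, -0.4]
gripper_width: 0.0601
grip_force: 0.0
```

Call:
servo_tool(commands=[[[0,0,0],0],[[0,0,0],0],[[0,0,0],0],[[0,0,0],0],[[0,0,0],0],[[0,0,0],0],[[0,0,0],0]], jaw=3.2)

```text
t: 23.77
tool_pos: [0.4496, 0.2571, -0.0162]
ee_rot: [0.003, 1.0, 0.0, 0.001]
ft_force: [-0.2, -4.7, 12.4]
gripper_width: 0.0332
grip_force: 58.4
```

Call:
servo_tool(commands=[[[0,0,0.2],0],[[0,0,0.3],0],[[0,0,0.3],-7],[[0,0,0.3],-14],[[0,0,0.3],-21],[[0,0,0.3],-28],[[0,0,0.3],-35],[[0,0,0.3],-42],[[0,0,0.3],-49],[[0,0,0.3],-56],[[0,0,0.3],-63],[[0,0,0.3],-70]], jaw=5.0)

```text
t: 24.77
tool_pos: [0.4491, 0.2573, -0.0142]
ee_rot: [0.579, 0.815, 0.0, 0.0]
ft_force: [-0.5, -0.2, 0.9]
gripper_width: 0.0499
grip_force: 0.0
```

Call:
servo_tool(commands=[[[0,0,0],-7],[[0,0,0],-14],[[0,0,0],-20],[[0,0,0],-20],[[0,0,0],-20],[[0,0,0],-20],[[0,0,0],-20]], jaw=3.2)

```text
t: 25.35
tool_pos: [0.4503, 0.2578, -0.013]
ee_rot: [0.71, 0.705, 0.002, 0.001]
ft_force: [-1.9, -0.0, 24.4]
gripper_width: 0.0319
grip_force: 12.0
```

Run:
```python
from h import *
s=readout.read_state(); print(s["tool_pos"],s["gripper_width"],s["grip_force"],s["ft_force"])
s,P,im,d=ring(.012,"small"); W=cloud("wrist",d,P)
m=(np.hypot(W[...,0]-.449,W[...,1]-.257)<.03)&(im.min(-1)>140)&(d>0)
print(m.sum(),np.percentile(W[m],[1,25,50,75,99],axis=0).round(4))
p=W[m]; A=np.c_[p[:,:2],np.ones(len(p))]; t=p[:,2]>.008; print(np.linalg.lstsq(A[t],p[t,2],rcond=None)[0])
cv2.imwrite("pics/v9.png",cv2.resize(im[180:340,180:380],(750,600),interpolation=3))
```

```text
[ 0.45026165  0.25783528 -0.01300921] 0.03192470982818628 12.030773664882872 [-1.9135714  -0.04603014 24.38358972]
small 0.84 [287. 255.] [61. 68.] [0.4524 0.2627 0.012 ] [0.4521 0.2626 0.012 ]
2922 [[0.4316 0.2432 0.0037]
 [0.4446 0.2521 0.0122]
 [0.4523 0.2653 0.013 ]
 [0.4602 0.2721 0.0136]
 [0.4698 0.2784 0.05  ]]
[-0.04965792  0.06335385  0.02013908]
```

View pics/v9.png

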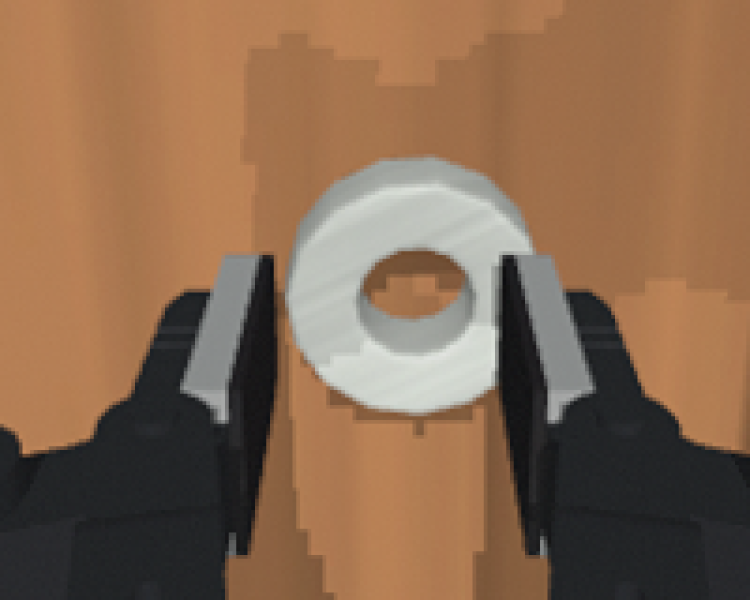

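Call:
servo_tool(commands=[[[0,0,0.3],0],[[0,0,0.3],0],[[0,0,0.3],0],[[0.3,0.35,0],0],[[0.3,0.35,0],0],[[0.3,0.35,-0.4],0],[[0.3,0.35,-0.8],0],[[0.3,0.35,-0.8],0],[[0.3,0.35,-0.8],0]], jaw=6.0)

```text
t: 26.2
tool_pos: [0.4514, 0.2605, -0.0233]
ee_rot: [0.71, 0.705, -0.0, -0.0]
ft_force: [-0.2, 0.1, -0.9]
gripper_width: 0.0603
grip_force: 0.0
```

Call:
servo_tool(commands=[[[0,0,0],0],[[0,0,0],0],[[0,0,0],0],[[0,0,0],0],[[0,0,0],0],[[0,0,0],0],[[0,0,0],0]], jaw=3.2)

```text
t: 26.78
tool_pos: [0.4518, 0.2606, -0.0223]
ee_rot: [0.71, 0.705, 0.0, 0.0]
ft_force: [-2.4, -0.6, 10.8]
gripper_width: 0.035
grip_force: 58.6
```

Call:
servo_tool(commands=[[[0,0,0],0],[[0,0,0],0],[[0,0,0],7],[[0,0,0],14],[[0,0,0],21],[[0,0,0],28],[[0,0,0],35],[[0,0,0],42],[[0,0,0],49],[[0,0,0],56],[[0,0,0],63],[[0,0,0],70]], jaw=4.8)

```text
t: 27.78
tool_pos: [0.4518, 0.2606, -0.0228]
ee_rot: [0.174, 0.985, -0.0, 0.0]
ft_force: [0.0, 0.1, -0.9]
gripper_width: 0.048
grip_force: 0.0
```

Call:
servo_tool(commands=[[[0,0,0],7],[[0,0,0],14],[[0,0,0],20],[[0,0,0],20],[[0,0,0],20],[[0,0,0],20],[[0,0,0],20]], jaw=3.2)

```text
t: 28.37
tool_pos: [0.4522, 0.2608, -0.0224]
ee_rot: [0.003, 1.0, 0.0, 0.0]
ft_force: [-0.3, 0.7, 8.7]
gripper_width: 0.0346
grip_force: 59.1
```

Call:
servo_tool(commands=[[[0,0,3],0],[[0,0,7],0],[[0,0,11],0],[[0.7,-4,13],0],[[1.4,-8,13],0],[[2,-12,13],0],[[2.6,-16,13],0],[[3.3,-20,13],0],[[4,-24,13],0],[[4.6,-28,13],0],[[5.2,-32,13],0],[[5.9,-36,13],0]])

```text
t: 29.37
tool_pos: [0.5104, -0.1014, 0.1072]
ee_rot: [0.004, 1.0, 0.0, -0.0]
ft_force: [0.8, 0.0, 0.4]
gripper_width: 0.0346
grip_force: 60.6
```

Call:
servo_tool(commands=[[[0.7,-4,0],0],[[1.4,-8.6,-1],0],[[1.4,-8.6,-3],0],[[1.4,-8.6,-4.1],0],[[1.4,-8.6,-4.1],0],[[1.4,-8.6,-4.1],0],[[1.4,-8.6,-4.1],0]])

```text
t: 29.95
tool_pos: [0.5249, -0.1844, 0.0669]
ee_rot: [0.003, 1.0, 0.0, 0.0]
ft_force: [-0.6, 0.5, 0.5]
gripper_width: 0.0342
grip_force: 60.6
```

```bash
python3 -c "
from h import *
bore(.0225,.012,'pics/b3.png')"
```

```text
29.95 [ 0.52486916 -0.18440267  0.06686618] [-0.6  0.5  0.5]
110 [ 0.5263 -0.1902  0.0804] [ 0.533  -0.1797  0.0842]
```

View pics/b3.png

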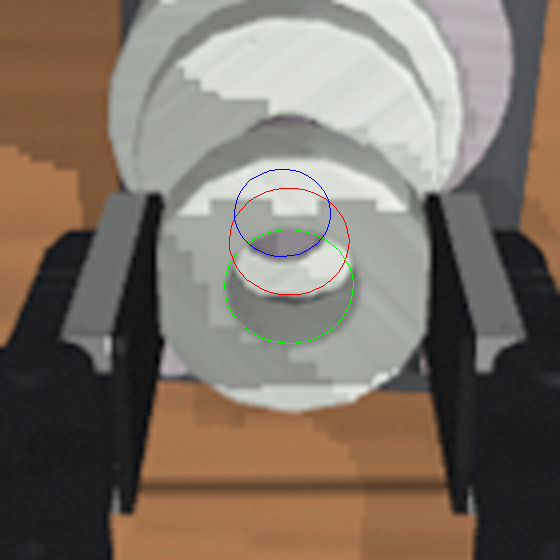

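Call:
servo_tool(commands=[[[-0.05,-0.05,0],0],[[-0.05,-0.05,-0.3],0],[[-0.05,-0.05,-0.5],0],[[-0.05,-0.05,-0.7],0],[[-0.05,-0.05,-0.8],0],[[-0.05,-0.05,-0.9],0],[[-0.05,-0.05,-1.0],0],[[-0.05,-0.05,-1.0],0]])

```text
t: 30.67
tool_pos: [0.5242, -0.1858, 0.056]
ee_rot: [0.004, 1.0, 0.0, -0.0]
ft_force: [-0.2, 0.7, -0.8]
gripper_width: 0.034
grip_force: 60.6
```

Threaded freely. Lower to near the stack, then step.

Call:
servo_tool(commands=[[[0,0,-0.4],0],[[0,0,-0.8],0],[[0,0,-1.1],0],[[0,0,-1.3],0],[[0,0,-1.4],0],[[0,0,-1.5],0],[[0,0,-1.5],0],[[0,0,-1.5],0]])

```text
t: 31.33
tool_pos: [0.5243, -0.1859, 0.0412]
ee_rot: [0.004, 1.0, 0.0, -0.0]
ft_force: [0.3, 0.2, -1.2]
gripper_width: 0.0347
grip_force: 60.6
```

Call:
servo_tool(commands=[[[0,0,-0.05],0],[[0,0,-0.1],0],[[0,0,-0.15],0],[[0,0,-0.2],0],[[0,0,-0.2],0],[[0,0,-0.2],0]])

```text
t: 31.83
tool_pos: [0.5242, -0.1859, 0.0392]
ee_rot: [0.004, 1.0, 0.0, -0.0]
ft_force: [0.5, 0.4, -1.3]
gripper_width: 0.0344
grip_force: 60.6
```

Call:
servo_tool(commands=[[[0,0,-0.05],0],[[0,0,-0.1],0],[[0,0,-0.15],0],[[0,0,-0.2],0],[[0,0,-0.2],0]])

```text
t: 32.25
tool_pos: [0.5244, -0.1859, 0.0373]
ee_rot: [0.003, 1.0, -0.0, 0.0]
ft_force: [-1.0, -0.1, 3.0]
gripper_width: 0.0345
grip_force: 61.1
```

Call:
servo_tool(commands=[[[0,0,-0.05],0],[[0,0,-0.1],0],[[0,0,-0.1],0],[[0,0,-0.1],0]])

```text
t: 32.58
tool_pos: [0.5244, -0.1859, 0.0363]
ee_rot: [0.003, 1.0, -0.0, 0.0]
ft_force: [-0.8, 0.3, 4.5]
gripper_width: 0.0347
grip_force: 61.1
```

Call:
servo_tool(commands=[[[0,0,-0.05],0],[[0,0,-0.1],0],[[0,0,-0.1],0],[[0,0,-0.1],0]])

```text
t: 32.92
tool_pos: [0.5243, -0.1859, 0.0353]
ee_rot: [0.004, 1.0, -0.0, 0.0]
ft_force: [-0.7, 1.4, 4.3]
gripper_width: 0.0344
grip_force: 61.1
```

Call:
servo_tool(commands=[[[0,0,-0.05],0],[[0,0,-0.05],0],[[0,0,-0.05],0]])

```text
t: 33.17
tool_pos: [0.5244, -0.1859, 0.0348]
ee_rot: [0.003, 1.0, -0.0, 0.0]
ft_force: [-1.1, 1.8, 4.1]
gripper_width: 0.0345
grip_force: 61.1
```

Call:
servo_tool(commands=[[[0,0,-0.05],0],[[0,0,-0.05],0],[[0,0,-0.05],0]])

```text
t: 33.42
tool_pos: [0.5245, -0.1859, 0.0345]
ee_rot: [0.003, 1.0, -0.0, 0.0]
ft_force: [-0.9, 0.7, 9.5]
gripper_width: 0.0344
grip_force: 61.7
```

Call:
servo_tool(commands=[[[0,0,-0.05],0],[[0,0,-0.05],0],[[0,0,-0.05],0]])

```text
t: 33.67
tool_pos: [0.5245, -0.186, 0.0344]
ee_rot: [0.003, 1.0, -0.0, 0.0]
ft_force: [-3.1, 1.5, 18.1]
gripper_width: 0.0345
grip_force: 62.6
```

Call:
servo_tool(commands=[[[0,0,0.08],0],[[0,0,0.08],0]])

```text
t: 33.83
tool_pos: [0.5243, -0.1859, 0.0346]
ee_rot: [0.003, 1.0, -0.0, 0.0]
ft_force: [-0.2, -0.8, 5.4]
gripper_width: 0.0342
grip_force: 61.3
```

Call:
servo_tool(commands=[[[0,0,0],0],[[0,0,0],0],[[0,0,0],0],[[0,0,1],0],[[0,0,3],0],[[0,0,6],0],[[0,0,9],0],[[0,2,12],0],[[-1,5,15],0],[[-2,9,16],0],[[-2,9,16],0],[[-2,9,16],0]], jaw=5.5)

```text
t: 34.83
tool_pos: [0.5041, -0.0943, 0.1961]
ee_rot: [0.002, 1.0, -0.0, 0.001]
ft_force: [0.5, -1.0, -0.0]
gripper_width: 0.0551
grip_force: 0.0
```

Run:
```python
from h import *
for c in ["side"]:
    im,d=optics.capture(c); W=cloud(c,d)
    r=np.hypot(W[...,0]-.5245,W[...,1]+.1858)
    for nm,lo,hi in [("small",.0095,.0175),("medium",.0205,.0235),("large",.0265,.0295)]:
        m=(r>lo)&(r<hi)&(d>0)&(im.min(-1)>150); h=W[m][:,2]; print(nm,m.sum(),np.percentile(h,[10,50,90]).round(4))
    print([(n,(spotter.cut_out(c,n) or [{"conf":0,"centre":0}])[0]["centre"]) for n in ["sample","bucket","float"]])
print(readout.read_state()["tool_pos"],readout.read_state()["t"])
```

```text
small 165 [0.067  0.0683 0.0698]
medium 53 [0.0549 0.0561 0.0574]
large 54 [0.0393 0.041  0.0427]
[('sample', [338.9, 198.9]), ('bucket', [440.5, 283.8]), ('float', [208.6, 142.2])]
[ 0.5043181  -0.09668169  0.19413984] 35.0333
```

```bash
python3 -c "
from h import *
print(bot.sign_off())"
```

```text
the job is handed in; nothing more can be done
None
```

The three rings are on the post in order (large, medium, small) and the collar is pushed down to its hard stop at about 18 N. The gripper has let go and the job is handed in at about 35 s; a final side-camera depth check put the ring tops within 1 mm of where they should be, though while picking up the small ring a fingertip pressed on it with about 24 N.

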